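# Find the loose cover of the extraction unit and push it open

## Task

One of the four identical covers in the top of the blue dust-extraction unit is loose and pivots about its middle; the other three are screwed down. Press gently on one end of each cover in turn until you find the one that rocks, then push an end of it down until the cover stands open by more than half of its swing, and leave it open. Only press and push: pick nothing up, and leave the tools and parts around it where they are.

Things in the scene. Friction and masses are not known exactly. Their poses are not given: they have to be found in the camera images.
- cover_a: One of four identical aluminium covers in a row, flush in the unit's grey top; their order varies. Plate 140 (x) by 86 (y) by 6 mm thick, dark slots, a yellow pad centred 52 mm from the middle at each short end; 100 mm between neighbours' centres. Origin: centre of the top face, on the pivot line (along y). x runs lengthwise, away from the robot; z up. This frame does not tilt with the plate.
- cover_b: One of four identical aluminium covers in a row, flush in the unit's grey top; their order varies. Plate 140 (x) by 86 (y) by 6 mm thick, dark slots, a yellow pad centred 52 mm from the middle at each short end; 100 mm between neighbours' centres. Origin: centre of the top face, on the pivot line (along y). x runs lengthwise, away from the robot; z up. This frame does not tilt with the plate.
- cover_c: One of four identical aluminium covers in a row, flush in the unit's grey top; their order varies. Plate 140 (x) by 86 (y) by 6 mm thick, dark slots, a yellow pad centred 52 mm from the middle at each short end; 100 mm between neighbours' centres. Origin: centre of the top face, on the pivot line (along y). x runs lengthwise, away from the robot; z up. This frame does not tilt with the plate.
- cover_d: One of four identical aluminium covers in a row, flush in the unit's grey top; their order varies. Plate 140 (x) by 86 (y) by 6 mm thick, dark slots, a yellow pad centred 52 mm from the middle at each short end; 100 mm between neighbours' centres. Origin: centre of the top face, on the pivot line (along y). x runs lengthwise, away from the robot; z up. This frame does not tilt with the plate.
- tilt_a (a joint): Tilt of cover_a's plate about its pivot line, rad: 0 flush, positive near (-x) end down, negative far end down. Screwed-down plate: gives under 2 mm (0.03 rad, 8 to 10 N) at a pad on its rubber seal and comes back. Loose plate: tips either way up to 1.0 rad when pressed off its pivot line (1 to 2 N at a pad) and stays where left, by pivot friction.
- tilt_b (a joint): Tilt of cover_b's plate about its pivot line, rad: 0 flush, positive near (-x) end down, negative far end down. Screwed-down plate: gives under 2 mm (0.03 rad, 8 to 10 N) at a pad on its rubber seal and comes back. Loose plate: tips either way up to 1.0 rad when pressed off its pivot line (1 to 2 N at a pad) and stays where left, by pivot friction.
- tilt_c (a joint): Tilt of cover_c's plate about its pivot line, rad: 0 flush, positive near (-x) end down, negative far end down. Screwed-down plate: gives under 2 mm (0.03 rad, 8 to 10 N) at a pad on its rubber seal and comes back. Loose plate: tips either way up to 1.0 rad when pressed off its pivot line (1 to 2 N at a pad) and stays where left, by pivot friction.
- tilt_d (a joint): Tilt of cover_d's plate about its pivot line, rad: 0 flush, positive near (-x) end down, negative far end down. Screwed-down plate: gives under 2 mm (0.03 rad, 8 to 10 N) at a pad on its rubber seal and comes back. Loose plate: tips either way up to 1.0 rad when pressed off its pivot line (1 to 2 N at a pad) and stays where left, by pivot friction.
- unit: blue steel dust-extraction unit fixed to the bench, 255 mm (x) by 420 mm (y), 120 mm high, grey top. Hollow for 105 mm below the covers; grey bars 10 mm wide between them. Origin: on the bench under the middle of the row of covers; x away from the robot, y along the row. Behind the covers (x 72 to 165 mm) is a plain ledge with small things on it. It cannot move.
- brush: brass-coloured wire cup brush, 60 mm across, 36 mm high, on the unit's rear ledge; origin under its centre. Leave alone.
- spanner: steel spanner 130 mm long lying along the unit's rear ledge; origin under its middle. Leave alone.
- nut: dark steel flange nut, disc 38 mm across, 12 mm high, on the unit's rear ledge; origin under its centre. Leave alone.
- grinder: grey angle grinder about 290 mm long lying on the bench to the left (+y); origin under its middle. Leave alone.
- discs: stack of black grinding discs, 115 mm across, 18 mm high, on the bench to the right (-y); origin under its centre. Leave alone.
- spray: red spray can, 60 mm across, 170 mm high, on the bench to the right; origin under its centre. Leave alone.
- offcut: steel bar offcut 50 x 140 x 30 mm on the bench to the right; origin under its centre. Leave alone.

How it is judged (in metres and radians):
On the way:
1. the loose cover has been found: it rocks under a press ((value of joint any of tilt_a, tilt_b, tilt_c, tilt_d above 0.06 rad or value of joint any of tilt_a, tilt_b, tilt_c, tilt_d below -0.06 rad)), for 0.1 s.
At the end, for the whole second after the job is handed in: one cover is tilted by more than 0.5 rad, either way (half of its 1.0 rad swing), and every cover is at rest (under 0.05 rad/s); the seven loose things are within 20 mm of where they started ((value of joint any of tilt_a, tilt_b, tilt_c, tilt_d above 0.5 rad or value of joint any of tilt_a, tilt_b, tilt_c, tilt_d below -0.5 rad) and velocity of joint tilt_a between -0.05 and 0.05 rad/s and velocity of joint tilt_b between -0.05 and 0.05 rad/s and velocity of joint tilt_c between -0.05 and 0.05 rad/s and velocity of joint tilt_d between -0.05 and 0.05 rad/s and distance of each of brush, spanner, nut, grinder, discs, spray, offcut from where it was at the start of the episode below 0.02 m); the robot touches nothing.
It fails at once if a cover is pressed with more than 40 N (contact force between anything else and cover_a above 40 N or contact force between anything else and cover_b above 40 N or contact force between anything else and cover_c above 40 N or contact force between anything else and cover_d above 40 N).
It fails at once if something lying on the unit or the bench is shifted or picked up (moved more than 20 mm) (distance of any of brush, spanner, nut, grinder, discs, spray, offcut from where it was at the start of the episode above 0.02 m).
It also fails if it takes over 48 s, if anything falls off the work surface, if the arm or the gripper's body presses on something with over 40 N, if the wrist force passes 120 N, or if a joint passes its speed limit or range.

## Robot

A 6-joint arm with a two-finger parallel gripper is mounted at the origin on the work surface. World frame = base frame: x ahead of the robot, y to its left, z up, the work surface at z = 0. Lengths are in m, angles in degrees, forces in N, time in s.
With the tool pointing down it reaches from about 0.35 to 0.875 m from the base axis. Payload 4.2 kg.
Tool frame: the origin (TCP) lies at the very end of the fingers, on their centre line; the grasp point (between the pads) lies 19 mm behind it (r.hold_point_z is the distance from the TCP to the grasp point, in m); z points along the fingers, y is the direction in which the jaws open and shut (so a half turn about z gives the same grasp; the last joint's range is limited). The gripper opens to 87 mm and grips with 3 to 60 N. Pads are 19 mm wide; open, the fingers measure 117 mm over their backs; the gripper's body (75 mm by 190 mm) begins 51 mm behind the grasp point.
Start: joints at [83.113, 22.042, 0.453, 0, -68.411, -14.817], TCP at [0.231, 0.581, 0.196] pointing down, gripper open.
Joint ranges: [-179.83, 179.83], [-69.29, 118.12], [-61.27, 80.66], [-181.25, 117.63], [-171.15, -9.14], [-177.46, 177.46]. Speed limits (degrees/s): [159.86, 159.86, 180, 180, 180, 180].

## Interface

Orientations are given as a 3x3 rotation matrix whose columns are the frame's x, y, z axes.
In Python, from station import r, cams, ticket gives the robot as it stands.
- The arm moves only by the tool drive_tool, never from a script. Its argument "deltas" is a list of rows, each an object of numbers: "dx", "dy", "dz": the shift along the tool's x, y, z in m; "wx", "wy", "wz": the turn, a rotation vector about the tool's x, y, z in degrees. A call has 1 to 20 rows; each row is the pose to reach, as a shift and turn from the pose commanded when the call began, along the tool's axes at that moment; what a row does not reach only later rows make up. A row lasts 1/10 s, in which the tool goes at most 50 mm and 8.59 degrees, less where a joint would pass 70% of its speed; a pose out of reach is approached as far as the arm can. A call with a gripper value outside its range is refused whole. "gripper" is the opening, from 0 (shut) to 1 (fully open), set as the call begins (left out, the last holds). The fingers move at their own pace and stop on an object; the grip force is fixed at half the most. Time passes only in rows, so rows that repeat a pose let the fingers close. It gives the time, the measured TCP pose, the force and the opening at its end, in the units of the state.
- r.sense(): the state, without advancing time (a new reading comes with each control period).
- cams.capture(name): name is "scene" or "top"; returns the picture (480x640x3 uint8, red, green, blue); there is no depth.
- cams.camera_model(name): a dict with "intrinsics" (3x3 intrinsics, pixels), "distortion" ([k1, k2, p1, p2, k3] as OpenCV has them; the pictures are not rectified), "extrinsics" (4x4, takes a point from world to camera coordinates). Camera axes: x right, y down, z forward; pixel columns grow to the right and rows downward; lengths in m; the calibration is good to about 2 mm. A picture is of the moment at which its call begins. camera_model takes no time and is no camera call.
- ticket.finish_job(): hands the job in, once; it reports no verdict.
The state is a dict: "time_s": time; "joints": joint angles; "joint_velocities": joint speeds; "effort": joint torques, N m; "tcp_pos": TCP position; "ee_rot": TCP orientation; "wrist_force": force on the tool from outside, world axes, zero at the start; "moment": the same for the moment, N m; "gripper_width": opening from 0.0 (shut) to 1.0 (fully open).
Only numpy, scipy, OpenCV 4.12 (cv2) and the standard library are available. Lean on these libraries where they do the work, as an engineer would, in place of code of your own. Each camera call takes 0.05 s, during which the arm holds its last target.

## Working session

There is one attempt and no reset: what is moved stays moved. The work goes in short steps, Python scripts to look and compute and a tool call to move; the robot and the scene stay as the last step left them, time stands still between calls to the robot, and variables do not carry over. Pictures are saved under pics/ and viewed, and the job is handed in when it is done.

Besides the shell and the picture viewer there is one more tool, called after ">>>" in YAML: its name, and indented under it one key for each argument. drive_tool: Moves the arm, as the interface text tells. Its arguments: {"type":"object","properties":{"deltas":{"type":"array","items":{"type":"object","properties":{"dx":{"type":"number"},"dy":{"type":"number"},"dz":{"type":"number"},"wx":{"type":"number"},"wy":{"type":"number"},"wz":{"type":"number"}}}},"gripper":{"type":"number"}},"required":["deltas"]}

```bash
ls; mkdir -p pics; python3 - <<'E'
from station import r,cams,ticket
import cv2,numpy as np
print(r.sense())
for n in("scene","top"):
    cv2.imwrite(f"pics/{n}0.png",cams.capture(n)[:,:,::-1]); m=cams.camera_model(n); print(n,m)
E
```

```text
pics
{'time_s': 0.0, 'joints': array([ 8.31117148e+01,  2.20898444e+01,  3.78865755e-01, -2.80715967e-02,
       -6.84126866e+01, -1.48157793e+01]), 'joint_velocities': array([ 0.00919194, -0.04426575, -0.04987417, -0.06090086,  0.10220548,
        0.02631019]), 'effort': array([ 9.25842760e-04, -3.90665388e+01,  1.87403423e+01,  4.21959981e+00,
        1.09091299e-02, -1.95057337e-04]), 'tcp_pos': array([0.23088418, 0.5800635 , 0.19516548]), 'ee_rot': array([[ 9.29039521e-01, -3.69979814e-01, -7.11143915e-04],
       [-3.69980481e-01, -9.29037181e-01, -2.08810543e-03],
       [ 1.11877720e-04,  2.20304183e-03, -9.99997567e-01]]), 'wrist_force': array([0.92685931, 0.52906662, 0.31320791]), 'moment': array([0.03895191, 0.07430757, 0.03336917]), 'gripper_width': 1.003314065253296}
scene {'intrinsics': array([[452.03553003,   0.        , 317.78495846],
       [  0.        , 452.03553003, 236.88785558],
       [  0.        ,   0.        ,   1.        ]]), 'distortion': array([-0.06444625,  0.        ,  0.        ,  0.        ,  0.        ]), 'extrinsics': array([[ 0.31650797,  0.94853392,  0.01030069, -0.18221703],
       [ 0.784187  , -0.25552772, -0.56547001, -0.3933572 ],
       [-0.53373537,  0.18705343, -0.82470453,  1.52679833],
       [ 0.        ,  0.        ,  0.        ,  1.        ]])}
top {'intrinsics': array([[565.48043481,   0.        , 318.98442392],
       [  0.        , 565.48043481, 228.82302783],
       [  0.        ,   0.        ,   1.        ]]), 'distortion': array([-0.05686438,  0.        ,  0.        ,  0.        ,  0.        ]), 'extrinsics': array([[-0.01612897, -0.99985647, -0.00518601,  0.01580761],
       [-0.99511665,  0.01655722, -0.09730727,  0.56057683],
       [ 0.09737917,  0.00359122, -0.99524088,  1.79952663],
       [ 0.        ,  0.        ,  0.        ,  1.        ]])}
```

View pics/top0.png

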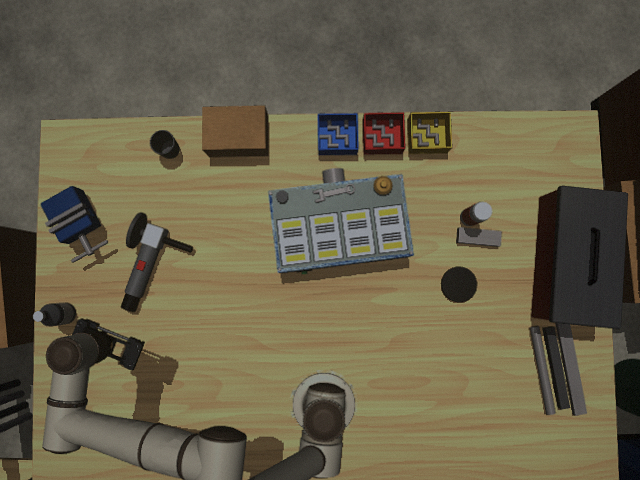

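View pics/scene0.png

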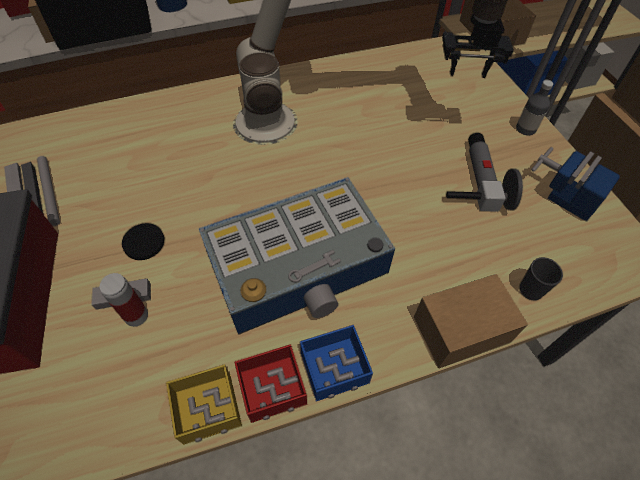

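The top view shows the four covers at about (291,240), (326,236), (359,233) and (391,230), with the ledge items behind them. The arm is at the left, clear of the unit. Next I'll locate the pads.

```bash
cat > h.py <<'E'
import cv2,numpy as np
def back(m,uv,z):
    K,D,T=m["intrinsics"],m["distortion"],m["extrinsics"]
    p=cv2.undistortPoints(np.array(uv,float).reshape(-1,1,2),K,D).reshape(-1,2)
    R,t=T[:3,:3],T[:3,3]; c=-R.T@t
    d=np.c_[p,np.ones(len(p))]@R
    return c+d*((z-c[2])/d[:,2])[:,None]
E
python3 - <<'E'
from station import r,cams
from h import *
for n,box in(("top",(270,195,415,275)),("scene",(200,175,375,275))):
    im=cv2.imread(f"pics/{n}0.png"); hsv=cv2.cvtColor(im,cv2.COLOR_BGR2HSV)
    k=cv2.inRange(hsv,(18,110,90),(35,255,255)); mm=np.zeros_like(k); x0,y0,x1,y1=box; mm[y0:y1,x0:x1]=k[y0:y1,x0:x1]
    N,l,s,c=cv2.connectedComponentsWithStats(mm)
    ok=[i for i in range(1,N) if s[i,4]>40]
    P=back(cams.camera_model(n),c[ok],0.12)
    for i,p in zip(ok,P): print(n,s[i,4],c[i].round(1),p.round(4))
    cv2.imwrite(f"pics/{n}c.png",cv2.resize(im[y0-20:y1+15,x0-15:x1+15],None,fx=4,fy=4,interpolation=cv2.INTER_CUBIC))
E
```

```text
top 95 [387.7 211.7] [ 0.601  -0.2059  0.12  ]
top 94 [355.4 215.8] [ 0.5901 -0.1063  0.12  ]
top 95 [323.5 219.8] [ 0.5793 -0.0079  0.12  ]
top 97 [291.1 223.9] [0.5684 0.0916 0.12  ]
top 96 [392.6 245.2] [ 0.4978 -0.218   0.12  ]
top 95 [360.3 249.2] [ 0.487  -0.1189  0.12  ]
top 98 [327.7 253.4] [ 0.4758 -0.0192  0.12  ]
top 98 [295.4 257.5] [0.4651 0.0798 0.12  ]
scene 106 [334.  193.1] [0.4667 0.0803 0.12  ]
scene 112 [299.4 205.2] [ 0.4776 -0.0188  0.12  ]
scene 120 [262.9 218. ] [ 0.4885 -0.1189  0.12  ]
scene 122 [351.9 222. ] [0.5701 0.0914 0.12  ]
scene 127 [225.4 231.3] [ 0.4995 -0.218   0.12  ]
scene 129 [315.8 235.5] [ 0.581  -0.0082  0.12  ]
scene 139 [278.1 249.5] [ 0.5918 -0.1078  0.12  ]
scene 147 [238.9 264.1] [ 0.6027 -0.2071  0.12  ]
```

>>> drive_tool:
  deltas:
    - {"dz": -0.035}
    - {"dx": 0.04,"dy": 0.04,"dz": -0.045}
    - {"dx": 0.404,"dy": 0.3785,"dz": -0.035,"wz": -28.2}
    - {"dx": 0.404,"dy": 0.3785,"dz": -0.035,"wz": -28.2}
    - {"dx": 0.404,"dy": 0.3785,"dz": -0.035,"wz": -28.2}
    - {"dx": 0.404,"dy": 0.3785,"dz": -0.035,"wz": -28.2}
    - {"dx": 0.404,"dy": 0.3785,"dz": -0.035,"wz": -28.2}
    - {"dx": 0.404,"dy": 0.3785,"dz": -0.035,"wz": -28.2}
    - {"dx": 0.404,"dy": 0.3785,"dz": -0.035,"wz": -28.2}
    - {"dx": 0.404,"dy": 0.3785,"dz": -0.035,"wz": -28.2}
    - {"dx": 0.404,"dy": 0.3785,"dz": -0.035,"wz": -28.2}
    - {"dx": 0.404,"dy": 0.3785,"dz": -0.035,"wz": -28.2}
    - {"dx": 0.404,"dy": 0.3785,"dz": -0.035,"wz": -28.2}
    - {"dx": 0.404,"dy": 0.3785,"dz": -0.035,"wz": -28.2}
    - {"dx": 0.404,"dy": 0.3785,"dz": -0.035,"wz": -28.2}
    - {"dx": 0.404,"dy": 0.3785,"dz": -0.035,"wz": -28.2}
    - {"dx": 0.404,"dy": 0.3785,"dz": -0.035,"wz": -28.2}
  gripper: 0

```text
schema error: expected keys dx, dy, dz, wx, wy, wz
```

>>> drive_tool:
  deltas:
    - {"dx": 0,"dy": 0,"dz": -0.035,"wx": 0,"wy": 0,"wz": 0}
    - {"dx": 0.04,"dy": 0.04,"dz": -0.045,"wx": 0,"wy": 0,"wz": 0}
    - {"dx": 0.404,"dy": 0.3785,"dz": -0.035,"wx": 0,"wy": 0,"wz": -28.2}
    - {"dx": 0.404,"dy": 0.3785,"dz": -0.035,"wx": 0,"wy": 0,"wz": -28.2}
    - {"dx": 0.404,"dy": 0.3785,"dz": -0.035,"wx": 0,"wy": 0,"wz": -28.2}
    - {"dx": 0.404,"dy": 0.3785,"dz": -0.035,"wx": 0,"wy": 0,"wz": -28.2}
    - {"dx": 0.404,"dy": 0.3785,"dz": -0.035,"wx": 0,"wy": 0,"wz": -28.2}
    - {"dx": 0.404,"dy": 0.3785,"dz": -0.035,"wx": 0,"wy": 0,"wz": -28.2}
    - {"dx": 0.404,"dy": 0.3785,"dz": -0.035,"wx": 0,"wy": 0,"wz": -28.2}
    - {"dx": 0.404,"dy": 0.3785,"dz": -0.035,"wx": 0,"wy": 0,"wz": -28.2}
    - {"dx": 0.404,"dy": 0.3785,"dz": -0.035,"wx": 0,"wy": 0,"wz": -28.2}
    - {"dx": 0.404,"dy": 0.3785,"dz": -0.035,"wx": 0,"wy": 0,"wz": -28.2}
    - {"dx": 0.404,"dy": 0.3785,"dz": -0.035,"wx": 0,"wy": 0,"wz": -28.2}
    - {"dx": 0.404,"dy": 0.3785,"dz": -0.035,"wx": 0,"wy": 0,"wz": -28.2}
    - {"dx": 0.404,"dy": 0.3785,"dz": -0.035,"wx": 0,"wy": 0,"wz": -28.2}
    - {"dx": 0.404,"dy": 0.3785,"dz": -0.035,"wx": 0,"wy": 0,"wz": -28.2}
    - {"dx": 0.404,"dy": 0.3785,"dz": -0.035,"wx": 0,"wy": 0,"wz": -28.2}
  gripper: 0

```text
time_s: 1.8
tcp_pos: [0.4661, 0.0808, 0.2313]
ee_rot: [[0.993, 0.116, 0.0], [0.116, -0.993, 0.0], [0.0, -0.0, -1.0]]
wrist_force: [-0.1, 0.0, -0.1]
gripper_width: 0.003
```

>>> drive_tool:
  deltas:
    - {"dx": 0,"dy": 0,"dz": 0.04,"wx": 0,"wy": 0,"wz": 0}
    - {"dx": 0,"dy": 0,"dz": 0.08,"wx": 0,"wy": 0,"wz": 0}
    - {"dx": 0,"dy": 0,"dz": 0.1,"wx": 0,"wy": 0,"wz": 0}
    - {"dx": 0,"dy": 0,"dz": 0.106,"wx": 0,"wy": 0,"wz": 0}
    - {"dx": 0,"dy": 0,"dz": 0.108,"wx": 0,"wy": 0,"wz": 0}
    - {"dx": 0,"dy": 0,"dz": 0.108,"wx": 0,"wy": 0,"wz": 0}

```text
time_s: 2.4
tcp_pos: [0.4673, 0.0804, 0.1243]
ee_rot: [[0.993, 0.114, 0.002], [0.114, -0.993, 0.001], [0.002, -0.0, -1.0]]
wrist_force: [1.1, 0.1, -0.8]
gripper_width: 0.007
```

>>> drive_tool:
  deltas:
    - {"dx": 0,"dy": 0,"dz": 0.001,"wx": 0,"wy": 0,"wz": 0}
    - {"dx": 0,"dy": 0,"dz": 0.002,"wx": 0,"wy": 0,"wz": 0}
    - {"dx": 0,"dy": 0,"dz": 0.003,"wx": 0,"wy": 0,"wz": 0}
    - {"dx": 0,"dy": 0,"dz": 0.003,"wx": 0,"wy": 0,"wz": 0}

```text
time_s: 2.8
tcp_pos: [0.4665, 0.0796, 0.1204]
ee_rot: [[0.994, 0.113, 0.0], [0.113, -0.994, 0.0], [0.0, -0.0, -1.0]]
wrist_force: [0.5, -0.7, -1.2]
gripper_width: 0.006
```

>>> drive_tool:
  deltas:
    - {"dx": 0,"dy": 0,"dz": 0.001,"wx": 0,"wy": 0,"wz": 0}
    - {"dx": 0,"dy": 0,"dz": 0.0015,"wx": 0,"wy": 0,"wz": 0}
    - {"dx": 0,"dy": 0,"dz": 0.0015,"wx": 0,"wy": 0,"wz": 0}

```text
time_s: 3.1
tcp_pos: [0.4664, 0.0796, 0.1186]
ee_rot: [[0.994, 0.113, -0.0], [0.113, -0.994, -0.0], [-0.0, 0.0, -1.0]]
wrist_force: [-0.2, -0.4, -0.4]
gripper_width: 0.009
```

>>> drive_tool:
  deltas:
    - {"dx": 0,"dy": 0,"dz": 0.001,"wx": 0,"wy": 0,"wz": 0}
    - {"dx": 0,"dy": 0,"dz": 0.0015,"wx": 0,"wy": 0,"wz": 0}
    - {"dx": 0,"dy": 0,"dz": 0.0015,"wx": 0,"wy": 0,"wz": 0}

```text
time_s: 3.4
tcp_pos: [0.4664, 0.0796, 0.1171]
ee_rot: [[0.994, 0.113, -0.0], [0.113, -0.994, -0.0], [-0.0, 0.0, -1.0]]
wrist_force: [0.6, 0.2, 0.3]
gripper_width: 0.003
```

>>> drive_tool:
  deltas:
    - {"dx": 0,"dy": 0,"dz": 0.001,"wx": 0,"wy": 0,"wz": 0}
    - {"dx": 0,"dy": 0,"dz": 0.002,"wx": 0,"wy": 0,"wz": 0}
    - {"dx": 0,"dy": 0,"dz": 0.002,"wx": 0,"wy": 0,"wz": 0}

```text
time_s: 3.7
tcp_pos: [0.4664, 0.0796, 0.1151]
ee_rot: [[0.994, 0.113, -0.0], [0.113, -0.994, -0.0], [-0.0, 0.0, -1.0]]
wrist_force: [-0.1, 1.5, 0.4]
gripper_width: 0.002
```

>>> drive_tool:
  deltas:
    - {"dx": 0,"dy": 0,"dz": 0.001,"wx": 0,"wy": 0,"wz": 0}
    - {"dx": 0,"dy": 0,"dz": 0.003,"wx": 0,"wy": 0,"wz": 0}
    - {"dx": 0,"dy": 0,"dz": 0.004,"wx": 0,"wy": 0,"wz": 0}
    - {"dx": 0,"dy": 0,"dz": 0.004,"wx": 0,"wy": 0,"wz": 0}

```text
time_s: 4.1
tcp_pos: [0.4663, 0.0795, 0.111]
ee_rot: [[0.994, 0.113, -0.001], [0.113, -0.994, -0.0], [-0.001, 0.0, -1.0]]
wrist_force: [0.3, -0.2, 0.0]
gripper_width: 0.009
```

```bash
python3 - <<'E'
from station import r,cams
from h import *
im=cams.capture("scene")[:,:,::-1]
cv2.imwrite("pics/s1.png",cv2.resize(im[140:320,190:400],None,fx=3.3,fy=3.3,interpolation=cv2.INTER_CUBIC))
F=[]
s=r.sense();print(s["wrist_force"],s["tcp_pos"],s["moment"])
E
```

```text
[ 0.18662124 -0.73179671 -0.17587587] [0.46643079 0.07960676 0.11112779] [-0.05192309 -0.01456095 -0.02201228]
```

View pics/s1.png

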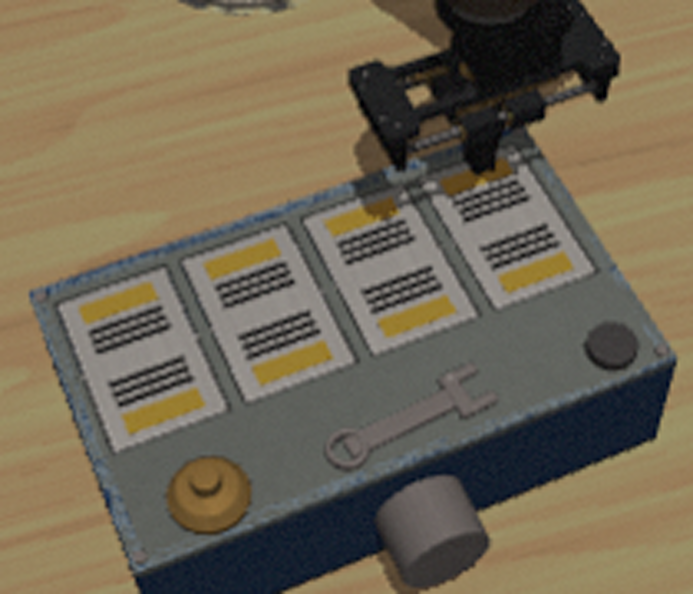

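```bash
python3 - <<'E'
from station import r,cams
from h import *
m=cams.camera_model("scene")
P=np.array([[.4664,.0796,z] for z in(.111,.12,.13,.14)])
print(cv2.projectPoints(P,cv2.Rodrigues(m["extrinsics"][:3,:3])[0],m["extrinsics"][:3,3],m["intrinsics"],m["distortion"])[0].reshape(-1,2))
a=cv2.imread("pics/scene0.png")[180:260,290:390]; im=np.ascontiguousarray(cams.capture("scene")[:,:,::-1]); b=im[180:260,290:390]
cv2.imwrite("pics/cmp1.png",np.vstack([cv2.resize(i,None,fx=3.7,fy=3.7,interpolation=cv2.INTER_CUBIC) for i in(a,b)]))
t=cams.capture("top")[:,:,::-1][180:280,260:420]
cv2.imwrite("pics/t1.png",cv2.resize(t,None,fx=4,fy=4,interpolation=cv2.INTER_CUBIC))
E
```

```text
[[333.59876046 195.2483762 ]
 [333.73120174 193.06626775]
 [333.88022611 190.61014035]
 [334.03125272 188.12015275]]
```

View pics/cmp1.png

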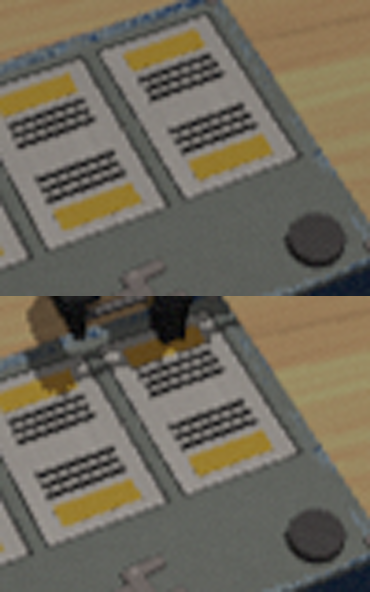

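View pics/t1.png

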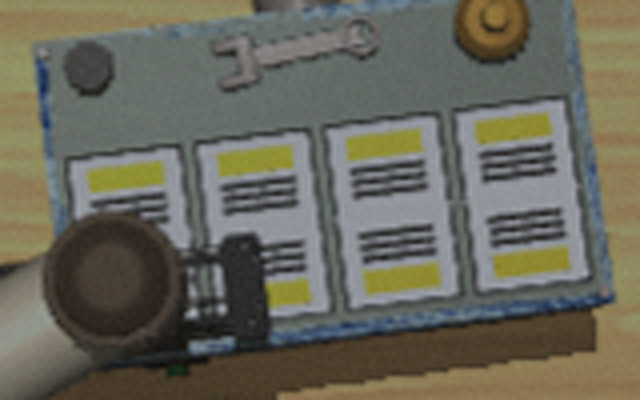

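Both pictures show cover 1 still flush: its far pad at about (351,222) hasn't moved. The fingertip at about (336,193) looks slightly above the plate, so there is probably no contact yet. I'll keep descending in small steps.

>>> drive_tool:
  deltas:
    - {"dx": 0,"dy": 0,"dz": 0.001,"wx": 0,"wy": 0,"wz": 0}
    - {"dx": 0,"dy": 0,"dz": 0.002,"wx": 0,"wy": 0,"wz": 0}
    - {"dx": 0,"dy": 0,"dz": 0.002,"wx": 0,"wy": 0,"wz": 0}

```text
time_s: 4.55
tcp_pos: [0.4664, 0.0796, 0.1091]
ee_rot: [[0.994, 0.113, -0.0], [0.113, -0.994, -0.0], [-0.0, 0.0, -1.0]]
wrist_force: [-0.3, -0.1, -0.0]
gripper_width: 0.004
```

>>> drive_tool:
  deltas:
    - {"dx": 0,"dy": 0,"dz": 0.001,"wx": 0,"wy": 0,"wz": 0}
    - {"dx": 0,"dy": 0,"dz": 0.002,"wx": 0,"wy": 0,"wz": 0}
    - {"dx": 0,"dy": 0,"dz": 0.002,"wx": 0,"wy": 0,"wz": 0}

```text
time_s: 4.85
tcp_pos: [0.4664, 0.0796, 0.1071]
ee_rot: [[0.994, 0.113, -0.0], [0.113, -0.994, -0.0], [-0.0, 0.0, -1.0]]
wrist_force: [-0.1, -0.3, 0.1]
gripper_width: 0.004
```

```bash
cat > look.py <<'E'
import sys
from station import r,cams
from h import *
tag,x0,y0=sys.argv[1],int(sys.argv[2]),int(sys.argv[3])
im=np.ascontiguousarray(cams.capture("scene")[:,:,::-1])
a=cv2.imread("pics/scene0.png")
cv2.imwrite(f"pics/{tag}.png",np.hstack([cv2.resize(i[y0:y0+100,x0:x0+75],None,fx=5.3,fy=5.3,interpolation=cv2.INTER_CUBIC) for i in(a,im)]))
cv2.imwrite(f"pics/full_{tag}.png",im)
s=r.sense(); print(s["time_s"],s["tcp_pos"],s["wrist_force"],s["effort"])
E
python3 look.py c2 305 165
```

```text
4.9 [0.46641072 0.07958626 0.10714955] [0.58226071 0.06213383 0.21636001] [-1.02362093e-03 -2.72310412e+01  1.54624271e+01  3.39640595e+00
  8.54426133e-02 -1.09331488e-06]
```

View pics/c2.png

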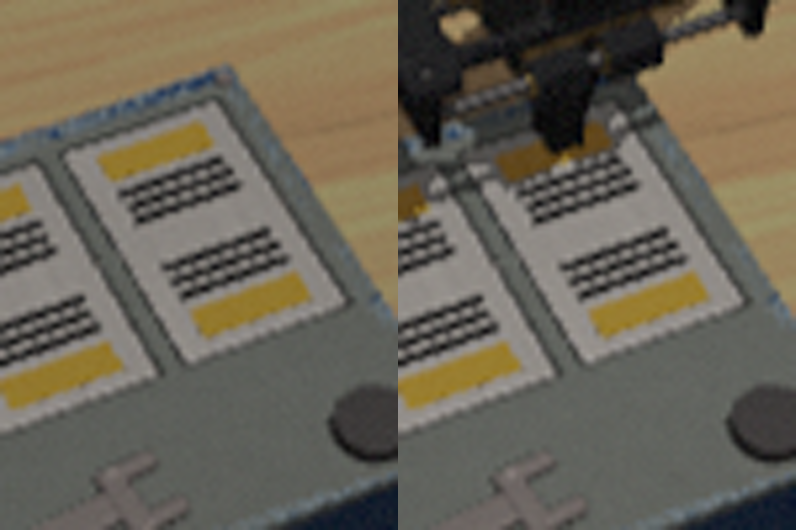

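>>> drive_tool:
  deltas:
    - {"dx": 0,"dy": 0,"dz": 0.001,"wx": 0,"wy": 0,"wz": 0}
    - {"dx": 0,"dy": 0,"dz": 0.002,"wx": 0,"wy": 0,"wz": 0}
    - {"dx": 0,"dy": 0,"dz": 0.002,"wx": 0,"wy": 0,"wz": 0}

```text
time_s: 5.2
tcp_pos: [0.4664, 0.0796, 0.1051]
ee_rot: [[0.994, 0.113, -0.0], [0.113, -0.994, -0.0], [-0.0, 0.0, -1.0]]
wrist_force: [-0.4, 0.1, 0.1]
gripper_width: 0.003
```

>>> drive_tool:
  deltas:
    - {"dx": 0,"dy": 0,"dz": 0.001,"wx": 0,"wy": 0,"wz": 0}
    - {"dx": 0,"dy": 0,"dz": 0.002,"wx": 0,"wy": 0,"wz": 0}
    - {"dx": 0,"dy": 0,"dz": 0.002,"wx": 0,"wy": 0,"wz": 0}

```text
time_s: 5.5
tcp_pos: [0.4664, 0.0796, 0.1031]
ee_rot: [[0.994, 0.113, -0.0], [0.113, -0.994, -0.0], [-0.0, 0.0, -1.0]]
wrist_force: [-0.4, -0.3, -0.8]
gripper_width: 0.009
```

```bash
python3 - <<'E'
from station import r,cams
from h import *
mt,ms=cams.camera_model("top"),cams.camera_model("scene")
t=[[387.7,211.7],[355.4,215.8],[323.5,219.8],[291.1,223.9],[392.6,245.2],[360.3,249.2],[327.7,253.4],[295.4,257.5]]
s=[[238.9,264.1],[278.1,249.5],[315.8,235.5],[351.9,222.],[225.4,231.3],[262.9,218],[299.4,205.2],[334,193.1]]
for z in np.arange(.09,.14,.005):
    d=back(mt,t,z)-back(ms,s,z); print(round(z,3),d.mean(0).round(4),np.linalg.norm(d,axis=1).mean().round(4))
im=cams.capture("scene")[:,:,::-1]; im=np.ascontiguousarray(im)
cv2.imwrite("pics/s3raw.png",im)
P=np.array([[.4664,.0796,z] for z in(.103,.12,.17,.22)])
p=cv2.projectPoints(P,cv2.Rodrigues(ms["extrinsics"][:3,:3])[0],ms["extrinsics"][:3,3],ms["intrinsics"],ms["distortion"])[0].reshape(-1,2);print(p)
k=5
big=cv2.resize(im[130:240,270:400],None,fx=k,fy=k,interpolation=cv2.INTER_CUBIC)
for u,v in p: cv2.circle(big,(int((u-270+.5)*k),int((v-130+.5)*k)),3,(0,0,255),-1)
cv2.imwrite("pics/s3.png",big)
E
```

```text
0.09 [ 0.022  -0.0057  0.    ] 0.0229
0.095 [ 0.0181 -0.0047  0.    ] 0.0188
0.1 [ 0.0141 -0.0037  0.    ] 0.0147
0.105 [ 0.0102 -0.0027 -0.    ] 0.0106
0.11 [ 0.0062 -0.0017  0.    ] 0.0065
0.115 [ 0.0023 -0.0007 -0.    ] 0.0025
0.12 [-0.0017  0.0003  0.    ] 0.0018
0.125 [-0.0056  0.0013  0.    ] 0.0058
0.13 [-0.0096  0.0023  0.    ] 0.0099
0.135 [-0.0135  0.0033 -0.    ] 0.014
0.14 [-0.0175  0.0043  0.    ] 0.018
[[333.48234891 197.16582993]
 [333.73120174 193.06626775]
 [334.49673779 180.44019562]
 [335.31639564 166.89659616]]
```

View pics/s3.png

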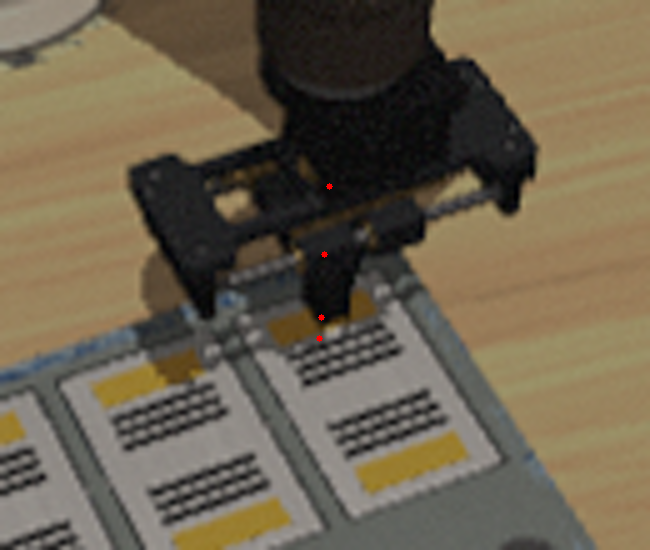

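Triangulation puts the cover tops at about z 0.118. The fingertip in the image, about (335.6,194), sits roughly 20 mm higher than the reported TCP, and no force has shown. I'll continue down slowly.

>>> drive_tool:
  deltas:
    - {"dx": 0,"dy": 0,"dz": 0.001,"wx": 0,"wy": 0,"wz": 0}
    - {"dx": 0,"dy": 0,"dz": 0.002,"wx": 0,"wy": 0,"wz": 0}
    - {"dx": 0,"dy": 0,"dz": 0.002,"wx": 0,"wy": 0,"wz": 0}

```text
time_s: 5.85
tcp_pos: [0.4663, 0.0796, 0.1011]
ee_rot: [[0.994, 0.113, -0.0], [0.113, -0.994, -0.0], [-0.0, 0.0, -1.0]]
wrist_force: [0.8, -0.1, -0.3]
gripper_width: -0.001
```

>>> drive_tool:
  deltas:
    - {"dx": 0,"dy": 0,"dz": 0.001,"wx": 0,"wy": 0,"wz": 0}
    - {"dx": 0,"dy": 0,"dz": 0.002,"wx": 0,"wy": 0,"wz": 0}
    - {"dx": 0,"dy": 0,"dz": 0.002,"wx": 0,"wy": 0,"wz": 0}

```text
time_s: 6.15
tcp_pos: [0.4664, 0.0796, 0.0991]
ee_rot: [[0.994, 0.113, -0.0], [0.113, -0.994, -0.0], [-0.0, 0.0, -1.0]]
wrist_force: [-0.0, -0.6, -1.2]
gripper_width: 0.008
```

>>> drive_tool:
  deltas:
    - {"dx": 0,"dy": 0,"dz": 0.001,"wx": 0,"wy": 0,"wz": 0}
    - {"dx": 0,"dy": 0,"dz": 0.002,"wx": 0,"wy": 0,"wz": 0}
    - {"dx": 0,"dy": 0,"dz": 0.002,"wx": 0,"wy": 0,"wz": 0}

```text
time_s: 6.45
tcp_pos: [0.4664, 0.0796, 0.0971]
ee_rot: [[0.994, 0.113, -0.0], [0.113, -0.994, -0.0], [-0.0, 0.0, -1.0]]
wrist_force: [0.4, 0.5, 0.0]
gripper_width: 0.003
```

>>> drive_tool:
  deltas:
    - {"dx": 0,"dy": 0,"dz": 0.001,"wx": 0,"wy": 0,"wz": 0}
    - {"dx": 0,"dy": 0,"dz": 0.002,"wx": 0,"wy": 0,"wz": 0}
    - {"dx": 0,"dy": 0,"dz": 0.002,"wx": 0,"wy": 0,"wz": 0}

```text
time_s: 6.75
tcp_pos: [0.4664, 0.0796, 0.0951]
ee_rot: [[0.994, 0.113, -0.0], [0.113, -0.994, -0.0], [-0.0, 0.0, -1.0]]
wrist_force: [0.0, 0.0, 0.4]
gripper_width: 0.006
```

```bash
python3 look.py c4 305 165
```

```text
6.8 [0.46641129 0.07956237 0.09516196] [-0.33582958  0.37170369 -0.62175846] [-1.74899891e-03 -2.76455855e+01  1.50481528e+01  3.30487490e+00
  8.55367142e-02  4.42732443e-06]
```

View pics/c4.png

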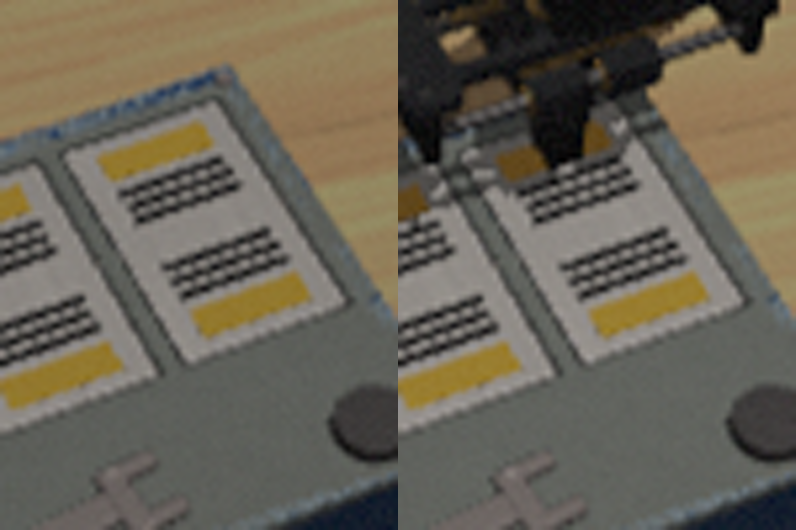

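>>> drive_tool:
  deltas:
    - {"dx": 0,"dy": 0,"dz": 0.001,"wx": 0,"wy": 0,"wz": 0}
    - {"dx": 0,"dy": 0,"dz": 0.002,"wx": 0,"wy": 0,"wz": 0}
    - {"dx": 0,"dy": 0,"dz": 0.002,"wx": 0,"wy": 0,"wz": 0}

```text
time_s: 7.1
tcp_pos: [0.4666, 0.0797, 0.0936]
ee_rot: [[0.994, 0.113, 0.0], [0.113, -0.994, -0.0], [0.0, 0.0, -1.0]]
wrist_force: [-1.2, 0.3, 4.0]
gripper_width: 0.005
```

>>> drive_tool:
  deltas:
    - {"dx": 0,"dy": 0,"dz": 0.001,"wx": 0,"wy": 0,"wz": 0}
    - {"dx": 0,"dy": 0,"dz": 0.001,"wx": 0,"wy": 0,"wz": 0}

```text
time_s: 7.3
tcp_pos: [0.4667, 0.0797, 0.0931]
ee_rot: [[0.994, 0.114, 0.001], [0.114, -0.994, -0.0], [0.001, 0.0, -1.0]]
wrist_force: [-3.1, 0.6, 6.7]
gripper_width: 0.005
```

>>> drive_tool:
  deltas:
    - {"dx": 0,"dy": 0,"dz": 0.001,"wx": 0,"wy": 0,"wz": 0}
    - {"dx": 0,"dy": 0,"dz": 0.001,"wx": 0,"wy": 0,"wz": 0}

```text
time_s: 7.5
tcp_pos: [0.4667, 0.0796, 0.0927]
ee_rot: [[0.994, 0.114, 0.001], [0.114, -0.994, -0.0], [0.001, 0.0, -1.0]]
wrist_force: [-4.8, 0.3, 11.6]
gripper_width: 0.007
```

Cover 1 resists, with 11.6 N after about 2 mm, so it is screwed down. Contact comes at a reported TCP z of about 0.0945. Next is cover 2.

>>> drive_tool:
  deltas:
    - {"dx": 0,"dy": 0,"dz": -0.02,"wx": 0,"wy": 0,"wz": 0}
    - {"dx": 0,"dy": 0.03,"dz": -0.03,"wx": 0,"wy": 0,"wz": 0}
    - {"dx": 0,"dy": 0.07,"dz": -0.03,"wx": 0,"wy": 0,"wz": 0}
    - {"dx": 0,"dy": 0.1,"dz": -0.03,"wx": 0,"wy": 0,"wz": 0}
    - {"dx": 0,"dy": 0.1,"dz": -0.02,"wx": 0,"wy": 0,"wz": 0}
    - {"dx": 0,"dy": 0.1,"dz": -0.008,"wx": 0,"wy": 0,"wz": 0}
    - {"dx": 0,"dy": 0.1,"dz": -0.006,"wx": 0,"wy": 0,"wz": 0}
    - {"dx": 0,"dy": 0.1,"dz": -0.006,"wx": 0,"wy": 0,"wz": 0}

```text
time_s: 8.3
tcp_pos: [0.4774, -0.0195, 0.0966]
ee_rot: [[0.994, 0.114, -0.002], [0.114, -0.994, -0.0], [-0.002, 0.0, -1.0]]
wrist_force: [0.1, -0.2, -0.6]
gripper_width: 0.006
```

>>> drive_tool:
  deltas:
    - {"dx": 0,"dy": 0,"dz": 0.001,"wx": 0,"wy": 0,"wz": 0}
    - {"dx": 0,"dy": 0,"dz": 0.002,"wx": 0,"wy": 0,"wz": 0}
    - {"dx": 0,"dy": 0,"dz": 0.003,"wx": 0,"wy": 0,"wz": 0}
    - {"dx": 0,"dy": 0,"dz": 0.003,"wx": 0,"wy": 0,"wz": 0}

```text
time_s: 8.7
tcp_pos: [0.4778, -0.0196, 0.0943]
ee_rot: [[0.994, 0.113, 0.0], [0.113, -0.994, 0.0], [0.0, -0.0, -1.0]]
wrist_force: [-0.6, -0.1, -0.4]
gripper_width: 0.004
```

>>> drive_tool:
  deltas:
    - {"dx": 0,"dy": 0,"dz": 0.001,"wx": 0,"wy": 0,"wz": 0}
    - {"dx": 0,"dy": 0,"dz": 0.002,"wx": 0,"wy": 0,"wz": 0}
    - {"dx": 0,"dy": 0,"dz": 0.002,"wx": 0,"wy": 0,"wz": 0}

```text
time_s: 9.0
tcp_pos: [0.478, -0.0196, 0.0932]
ee_rot: [[0.994, 0.114, 0.001], [0.114, -0.994, -0.0], [0.001, 0.0, -1.0]]
wrist_force: [-3.0, 1.2, 6.7]
gripper_width: 0.008
```

Cover 2 gives the same stiff response, 6.7 N at z 0.0932, so it is screwed down too. Cover 3 next.

>>> drive_tool:
  deltas:
    - {"dx": 0,"dy": 0,"dz": -0.02,"wx": 0,"wy": 0,"wz": 0}
    - {"dx": 0,"dy": 0.03,"dz": -0.03,"wx": 0,"wy": 0,"wz": 0}
    - {"dx": 0,"dy": 0.07,"dz": -0.03,"wx": 0,"wy": 0,"wz": 0}
    - {"dx": 0,"dy": 0.1,"dz": -0.03,"wx": 0,"wy": 0,"wz": 0}
    - {"dx": 0,"dy": 0.1,"dz": -0.02,"wx": 0,"wy": 0,"wz": 0}
    - {"dx": 0,"dy": 0.1,"dz": -0.008,"wx": 0,"wy": 0,"wz": 0}
    - {"dx": 0,"dy": 0.1,"dz": -0.005,"wx": 0,"wy": 0,"wz": 0}
    - {"dx": 0,"dy": 0.1,"dz": -0.005,"wx": 0,"wy": 0,"wz": 0}

```text
time_s: 9.8
tcp_pos: [0.4883, -0.1184, 0.0962]
ee_rot: [[0.993, 0.114, -0.002], [0.114, -0.993, -0.0], [-0.002, -0.0, -1.0]]
wrist_force: [0.2, -0.4, 0.5]
gripper_width: 0.007
```

>>> drive_tool:
  deltas:
    - {"dx": 0,"dy": 0,"dz": 0.001,"wx": 0,"wy": 0,"wz": 0}
    - {"dx": 0,"dy": 0,"dz": 0.002,"wx": 0,"wy": 0,"wz": 0}
    - {"dx": 0,"dy": 0,"dz": 0.003,"wx": 0,"wy": 0,"wz": 0}
    - {"dx": 0,"dy": 0,"dz": 0.003,"wx": 0,"wy": 0,"wz": 0}

```text
time_s: 10.2
tcp_pos: [0.4891, -0.1189, 0.0943]
ee_rot: [[0.994, 0.113, 0.0], [0.113, -0.994, 0.0], [0.0, -0.0, -1.0]]
wrist_force: [0.2, 0.0, 0.5]
gripper_width: 0.009
```

>>> drive_tool:
  deltas:
    - {"dx": 0,"dy": 0,"dz": 0.001,"wx": 0,"wy": 0,"wz": 0}
    - {"dx": 0,"dy": 0,"dz": 0.002,"wx": 0,"wy": 0,"wz": 0}
    - {"dx": 0,"dy": 0,"dz": 0.002,"wx": 0,"wy": 0,"wz": 0}

```text
time_s: 10.5
tcp_pos: [0.4893, -0.119, 0.0923]
ee_rot: [[0.994, 0.113, 0.0], [0.113, -0.994, 0.0], [0.0, -0.0, -1.0]]
wrist_force: [0.0, 0.8, 1.5]
gripper_width: 0.006
```

>>> drive_tool:
  deltas:
    - {"dx": 0,"dy": 0,"dz": 0.001,"wx": 0,"wy": 0,"wz": 0}
    - {"dx": 0,"dy": 0,"dz": 0.002,"wx": 0,"wy": 0,"wz": 0}
    - {"dx": 0,"dy": 0,"dz": 0.003,"wx": 0,"wy": 0,"wz": 0}
    - {"dx": 0,"dy": 0,"dz": 0.003,"wx": 0,"wy": 0,"wz": 0}

```text
time_s: 10.9
tcp_pos: [0.4894, -0.1191, 0.0892]
ee_rot: [[0.994, 0.113, 0.0], [0.113, -0.994, -0.0], [0.0, 0.0, -1.0]]
wrist_force: [-0.3, 0.5, 0.8]
gripper_width: 0.004
```

Cover 3 moved 5 mm under about 1 N, so it is the loose one. I'll push on a little and check the gripper body's clearance.

>>> drive_tool:
  deltas:
    - {"dx": 0.001,"dy": 0,"dz": 0.002,"wx": 0,"wy": 0,"wz": 0}
    - {"dx": 0.002,"dy": 0,"dz": 0.005,"wx": 0,"wy": 0,"wz": 0}
    - {"dx": 0.003,"dy": 0,"dz": 0.008,"wx": 0,"wy": 0,"wz": 0}
    - {"dx": 0.004,"dy": 0,"dz": 0.011,"wx": 0,"wy": 0,"wz": 0}
    - {"dx": 0.004,"dy": 0,"dz": 0.012,"wx": 0,"wy": 0,"wz": 0}
    - {"dx": 0.004,"dy": 0,"dz": 0.012,"wx": 0,"wy": 0,"wz": 0}

```text
time_s: 11.5
tcp_pos: [0.4931, -0.1187, 0.0769]
ee_rot: [[0.994, 0.113, -0.0], [0.113, -0.994, -0.0], [-0.0, 0.0, -1.0]]
wrist_force: [-0.4, 0.4, 0.3]
gripper_width: 0.006
```

```bash
python3 - <<'E'
from station import r,cams
from h import *
im=cams.capture("scene")[:,:,::-1]
cv2.imwrite("pics/s5.png",cv2.resize(im[150:290,190:350],None,fx=4.2,fy=4.2,interpolation=cv2.INTER_CUBIC))
print(r.sense()["wrist_force"])
E
```

```text
[ 0.10558131  0.03210779 -0.02029331]
```

View pics/s5.png

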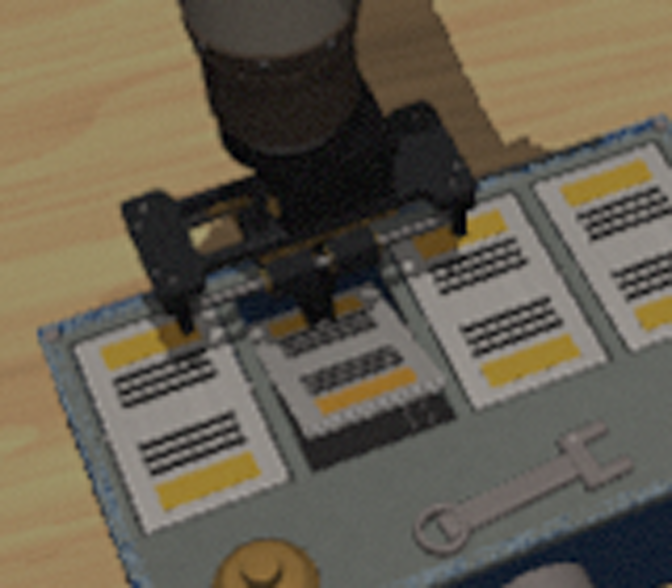

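The picture shows cover 3 tipped with its near end down. Its far edge is lifted to about crop (380,400), with dark hollow beneath. The outer prongs of the gripper body are still about 27 mm above the neighbouring covers, so I'll push another 12 mm.

>>> drive_tool:
  deltas:
    - {"dx": 0.001,"dy": 0,"dz": 0.003,"wx": 0,"wy": 0,"wz": 0}
    - {"dx": 0.002,"dy": 0,"dz": 0.006,"wx": 0,"wy": 0,"wz": 0}
    - {"dx": 0.003,"dy": 0,"dz": 0.009,"wx": 0,"wy": 0,"wz": 0}
    - {"dx": 0.004,"dy": 0,"dz": 0.012,"wx": 0,"wy": 0,"wz": 0}
    - {"dx": 0.004,"dy": 0,"dz": 0.012,"wx": 0,"wy": 0,"wz": 0}
    - {"dx": 0.004,"dy": 0,"dz": 0.012,"wx": 0,"wy": 0,"wz": 0}

```text
time_s: 12.15
tcp_pos: [0.4966, -0.1181, 0.0647]
ee_rot: [[0.994, 0.113, -0.001], [0.113, -0.994, 0.0], [-0.001, -0.0, -1.0]]
wrist_force: [-0.0, -0.4, 1.0]
gripper_width: 0.005
```

>>> drive_tool:
  deltas:
    - {"dx": -0.002,"dy": 0,"dz": -0.005,"wx": 0,"wy": 0,"wz": 0}
    - {"dx": -0.004,"dy": 0,"dz": -0.015,"wx": 0,"wy": 0,"wz": 0}
    - {"dx": -0.004,"dy": 0,"dz": -0.04,"wx": 0,"wy": 0,"wz": 0}
    - {"dx": -0.004,"dy": 0,"dz": -0.08,"wx": 0,"wy": 0,"wz": 0}
    - {"dx": -0.03,"dy": 0,"dz": -0.12,"wx": 0,"wy": 0,"wz": 0}
    - {"dx": -0.07,"dy": 0,"dz": -0.15,"wx": 0,"wy": 0,"wz": 0}
    - {"dx": -0.09,"dy": 0,"dz": -0.16,"wx": 0,"wy": 0,"wz": 0}
    - {"dx": -0.09,"dy": 0,"dz": -0.16,"wx": 0,"wy": 0,"wz": 0}
    - {"dx": -0.09,"dy": 0,"dz": -0.16,"wx": 0,"wy": 0,"wz": 0}

```text
time_s: 13.05
tcp_pos: [0.4076, -0.1284, 0.2262]
ee_rot: [[0.994, 0.113, 0.003], [0.113, -0.994, 0.0], [0.003, 0.0, -1.0]]
wrist_force: [0.7, 0.3, -0.5]
gripper_width: 0.007
```

```bash
python3 - <<'E'
from station import r,cams
from h import *
im=np.ascontiguousarray(cams.capture("scene")[:,:,::-1])
cv2.imwrite("pics/s6.png",im)
cv2.imwrite("pics/s6c.png",cv2.resize(im[150:330,190:400],None,fx=3.3,fy=3.3,interpolation=cv2.INTER_CUBIC))
# predicted far/near plate edge corners in scene image for tilts
m=cams.camera_model("scene");yaw=np.arctan2(.0118,.1035)
ux=np.array([np.cos(yaw),np.sin(yaw),0]);uy=np.array([-ux[1],ux[0],0]);c=np.array([.5392,-.1129,.1185])
for th in(.4,.5,.6,.7,.8,.9):
    q=[c+s*ux*np.cos(th)*.07+np.array([0,0,s*.07*np.sin(th)])+uy*w for s in(1,) for w in(.043,-.043)]+[c+ux*np.cos(th)*.052+np.array([0,0,.052*np.sin(th)])]
    print(th,cv2.projectPoints(np.array(q),cv2.Rodrigues(m["extrinsics"][:3,:3])[0],m["extrinsics"][:3,3],m["intrinsics"],m["distortion"])[0].reshape(-1,2).round(1).tolist())
h=cv2.cvtColor(im,cv2.COLOR_BGR2HSV);k=cv2.inRange(h,(10,110,60),(35,255,255));z=np.zeros_like(k);z[190:270,240:310]=k[190:270,240:310]
N,l,s,ce=cv2.connectedComponentsWithStats(z)
for i in range(1,N):
    if s[i,4]>20: print(s[i],ce[i].round(1))
print(r.sense())
E
```

```text
0.4 [[296.4, 240.9], [262.6, 253.6], [277.2, 243.5]]
0.5 [[295.8, 238.4], [261.8, 251.1], [276.7, 241.7]]
0.6 [[295.1, 235.9], [261.0, 248.5], [276.1, 239.8]]
0.7 [[294.3, 233.2], [260.2, 245.8], [275.5, 237.8]]
0.8 [[293.4, 230.4], [259.2, 243.1], [274.9, 235.8]]
0.9 [[292.5, 227.6], [258.2, 240.2], [274.1, 233.7]]
[289 200  21  12 112] [299.2 205.3]
[256 227  21   8  47] [265.9 230.6]
[264 232  23  10  49] [274.9 236.5]
[305 235   5   7  26] [307.4 238.2]
[240 258  12   9  69] [244.9 262. ]
{'time_s': 13.1, 'joints': array([ 4.47732981e+00,  9.17846983e-01, -2.24405252e+01, -7.11016346e-03,
       -6.66041955e+01,  9.20181164e+01]), 'joint_velocities': array([ 0.08076408,  1.91085374, -0.01370432, -0.06724291,  0.06851913,
        0.06398717]), 'effort': array([-7.83910160e-02, -2.06450593e+01,  1.86748803e+01,  4.08874154e+00,
        5.80576120e-02,  1.74908450e-04]), 'tcp_pos': array([ 0.40775085, -0.12832278,  0.2254117 ]), 'ee_rot': array([[ 9.93586208e-01,  1.13075351e-01,  6.42434059e-04],
       [ 1.13075268e-01, -9.93586411e-01,  1.64546599e-04],
       [ 6.56919916e-04, -9.08478278e-05, -9.99999780e-01]]), 'wrist_force': array([-0.17061443, -0.44248054, -0.55411256]), 'moment': array([-0.02811748, -0.02226933,  0.01144251]), 'gripper_width': 0.007867799792453053}
```

View pics/s6c.png

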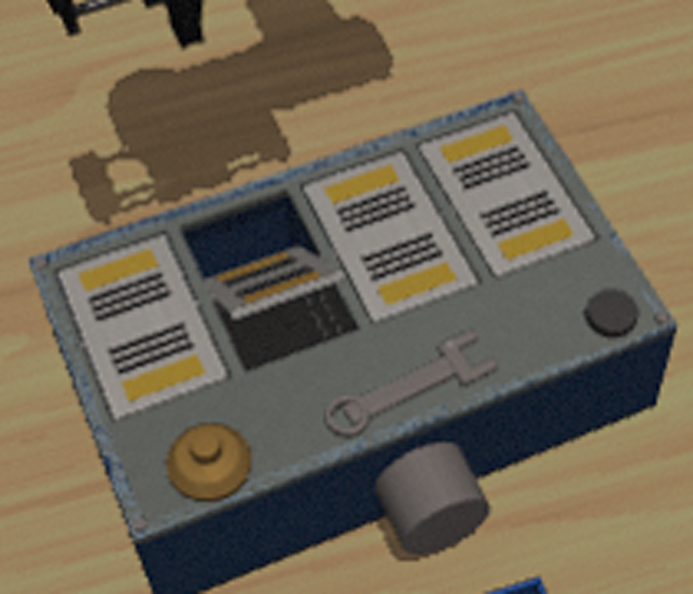

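Cover 3 stands open, with its far pad at (274.9,236.5), which matches a tilt of about 0.75 rad. The ledge items look unmoved. I'll wait briefly to confirm it is at rest.

>>> drive_tool:
  deltas:
    - {"dx": 0,"dy": 0,"dz": -0.01,"wx": 0,"wy": 0,"wz": 0}
    - {"dx": 0,"dy": 0,"dz": -0.01,"wx": 0,"wy": 0,"wz": 0}
    - {"dx": 0,"dy": 0,"dz": -0.01,"wx": 0,"wy": 0,"wz": 0}
    - {"dx": 0,"dy": 0,"dz": -0.01,"wx": 0,"wy": 0,"wz": 0}
    - {"dx": 0,"dy": 0,"dz": -0.01,"wx": 0,"wy": 0,"wz": 0}
    - {"dx": 0,"dy": 0,"dz": -0.01,"wx": 0,"wy": 0,"wz": 0}

```text
time_s: 13.7
tcp_pos: [0.4076, -0.1284, 0.235]
ee_rot: [[0.994, 0.113, -0.001], [0.113, -0.994, -0.0], [-0.001, -0.0, -1.0]]
wrist_force: [-0.4, -0.6, -0.5]
gripper_width: 0.006
```

```bash
python3 - <<'E'
from station import r,cams,ticket
from h import *
a=cv2.imread("pics/s6.png");b=np.ascontiguousarray(cams.capture("scene")[:,:,::-1])
cv2.imwrite("pics/s7.png",b)
d=cv2.absdiff(cv2.GaussianBlur(a,(5,5),0),cv2.GaussianBlur(b,(5,5),0))[200:330,240:400].max(2)
a0=cv2.imread("pics/scene0.png")
e=cv2.absdiff(cv2.GaussianBlur(a0,(5,5),0),cv2.GaussianBlur(b,(5,5),0)).max(2)
print("since s6",d.max(), "ledge vs start",e[240:310,320:400].max(),e[275:305,235:270].max(),"discs/spray",e[215:330,85:170].max(),"grinder",e[130:215,440:530].max(), r.sense()["joint_velocities"].round(2))
E
```

```text
since s6 28 ledge vs start 9 8 discs/spray 9 grinder 9 [ 0.02 -0.23  0.04  0.01  0.04 -0.13]
```

```bash
python3 - <<'E'
from h import *
a=cv2.imread("pics/s6.png");b=cv2.imread("pics/s7.png")
d=cv2.absdiff(cv2.GaussianBlur(a,(5,5),0),cv2.GaussianBlur(b,(5,5),0)).max(2)[200:330,240:400]
ys,xs=np.where(d>12);print(len(xs),xs.min()+240,xs.max()+240,ys.min()+200,ys.max()+200)
for im in(a,b):
    h=cv2.cvtColor(im,cv2.COLOR_BGR2HSV);k=cv2.inRange(h,(10,110,60),(35,255,255))
    z=np.zeros_like(k);z[222:245,250:295]=k[222:245,250:295]
    N,l,s,ce=cv2.connectedComponentsWithStats(z);print([(s[i,4],ce[i].round(1).tolist()) for i in range(1,N) if s[i,4]>20])
E
```

```text
31 241 267 200 211
[(np.int32(47), [265.9, 230.6]), (np.int32(49), [274.9, 236.5])]
[(np.int32(47), [266.1, 230.6]), (np.int32(51), [275.1, 236.4])]
```

The only change is the arm's shadow on the bench at about (241–267, 200–211). The cover is at rest, so I'm handing in.

```bash
python3 -c "
from station import ticket
print(ticket.finish_job())"
```

```text
the job is handed in; nothing more can be done
None
```

The loose cover was the third from the left (+y side), and I left it standing open at about 0.75 rad, near end down. I judged that angle from its pads in the camera image. The job is handed in at about 14 s on the robot's clock.

- **Finding it:** I pressed the near pad of each cover in turn with the gripper shut. Covers 1 and 2 were stiff, reaching 11.6 N and 6.7 N after about 1–2 mm of travel. Cover 3 sank freely at about 1 N, so I didn't press cover 4.
- **Last checks:** After I backed the arm away, the far pad's image position stayed the same to about 0.2 px over 0.65 s. In the scene picture the ledge, disc and spray-can areas and the grinder showed no change from the start. The arm is clear of everything.
- **What disagreed:** The fingers met the covers only when the reported tool height was about 0.0945 m, although the cover tops are at about 0.118–0.12 m. The shut fingertips therefore sat about 24 mm higher than reported. I relied on the force readings and pictures instead of the reported height.

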